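Sort the tea tins by weight into the tray

ROBOT

A 6-joint arm with a two-finger parallel gripper is mounted at the origin on a cart in front of the work surface, level with it; the furniture and walls round the work are solid. World frame = base frame: x ahead of the robot, y to its left, z up, the work surface at z = 0. Lengths are in m, angles in rad, forces in N, time in s.
With the tool pointing down it reaches from about 0.25 to 0.775 m from the base axis. Payload 8.9 kg.
Tool frame: the origin (TCP) lies midway between the tips of the shut fingers; the grasp point (between the pads) lies 19 mm behind it; z points along the fingers, y is the line along which they close (so a half turn about z gives the same grasp; the last joint's range is limited). The gripper opens to 85 mm and grips with 20 to 120 N. Pads are 22 mm wide; open, the fingers measure 114 mm over their backs; the gripper's body (76 mm by 85 mm) begins 54 mm behind the grasp point. The pads swing forward as they close: fully open they stand 13 mm farther back than shut.
Start: joints at [-1.289, 0.291, -0.153, 1.127, 0, 1.431], TCP at [0.214, -0.479, 0.231] pointing down, gripper open.
Joint ranges: [-2.52, 2.52], [-0.91, 1.74], [-1.3, 1.37], [-1.96, 2.02], [-1.52, 1.47], [-3.14, 3.14]. Speed limits (rad/s): [2.22, 2.22, 2.79, 3.14, 3.14, 3.14].

INTERFACE

Orientations are given as a rotation vector (axis times angle).
In Python, from plant import arm gives the robot as it stands.
- The arm moves only by the tool move_arm, never from a script. Its arguments are lists of equal length, an entry for each row: "slide": the shift along the world's x, y, z in cm, a list of three; "delta_rot": the turn, a rotation vector about the world's x, y, z in rad, a list of three. A call has 1 to 20 rows; each row is the pose to reach, as a shift and turn from the pose commanded when the call began; what a row does not reach only later rows make up. A row lasts 1/10 s, in which the tool goes at most 50 mm and 8.59 degrees, less where a joint would pass 70% of its speed; a pose out of reach is approached as far as the arm can. A call with a gripper value outside its range is refused whole. "gripper" is the gripper command: -1 is fully open, 1 is shut, values between are in proportion, set as the call begins (left out, the last holds). The fingers move at their own pace and stop on an object; "grip_force" is the grip in N (left out, the last holds). Time passes only in rows, so rows that repeat a pose let the fingers close. It gives the time, the measured TCP pose, the force, the opening and the grip force at its end, in the units of the state.
- arm.get_state(): the state, without advancing time (a new reading comes with each control period).
- arm.capture(name): name is "scene" or "top"; returns a dict with "image" (420x560x3 uint8, red, green, blue), "camera_matrix" (3x3 intrinsics, pixels), "dist_coeffs" ([k1, k2, p1, p2, k3] as OpenCV has them; the pictures are not rectified), "xyz" and "attitude" of the camera in the world. Camera axes: x right, y down, z forward; pixel columns grow to the right and rows downward; lengths in m; the calibration is good to about 2 mm. A picture is of the moment at which its call begins. There is no depth.
- arm.finish_job(): hands the job in; it is judged then, once.
The state is a dict: "clock": time; "q": joint angles; "qd": joint speeds; "effort": joint torques, N m; "tool_pos": TCP position; "tcp_rot": TCP orientation; "wrist_force": force on the tool from outside, world axes, zero at the start; "torque": the same for the moment, N m; "finger_gap": finger opening in m; "gripper_force": force on a finger pad.
Only numpy, scipy, OpenCV 4.12 (cv2) and the standard library are available. Lean on these libraries where they do the work, as an engineer would, in place of code of your own. Each camera call takes 0.05 s, during which the arm holds its last target. There are 200 camera calls.

TASK

Two closed tea tins look exactly alike, but one is full and the other nearly empty. Lift one just clear of the worktop and hold it still for a moment to feel which it is, then stand the full tin in the hole of the left block in the wooden tray and the nearly empty tin in the hole of the right block, both fully down and upright. Where each block sits along its lane varies, so feel for each hole: slide the tin gently over the block and lower it in without dropping it, pressing hard or disturbing the cup and timer nearby.

Things in the scene. Friction and masses are not known exactly. Their poses are not given: they have to be found in the camera images.
- tin_1: one of two look-alike closed plain steel tea tins, an upright cylinder 54 mm across and 92 mm tall, foot bevelled 3.5 mm; origin at the centre of its underside, z up its axis. It stands on the worktop. The full tin weighs 450 to 590 g, the nearly empty one 95 to 105 g; either tin may be the full one. The contents lie low and rattle by 2 mm
- tin_2: the other tea tin: same shape, size and material as tin_1
- tray: fixed open wooden tray, 200 mm (its x) by 212 mm (its y), 24 mm high; origin at the centre of its underside on the worktop, x away from the robot, y to the left, turned by up to 0.25 rad. A low divider along x makes two lanes; in each lies a light wooden block, 150 (x) by 94 mm, flat top 27 mm above the worktop, held stiffly
- lane_left (a point): point on the centre line of the left lane, halfway along the tray (tray x = 0, y = +51.5 mm), at the height of the block's flat top (27 mm). The block has one round hole 58 mm across, 14 mm deep, 2 mm bevel at the mouth. The hole's centre lies on the lane's centre line but, unmeasured, anywhere from -15 to +15 mm along the tray's x from this point
- lane_right (a point): the same point of the right lane (tray x = 0, y = -51.5 mm, 27 mm up); its block has the same hole, also anywhere from -15 to +15 mm along the tray's x from this point, independently of the left one
- espresso_cup: small grey-blue espresso cup, 63x86x50 mm, origin at the centre of its underside; a bystander, leave it alone
- timer: round white kitchen timer, 67x66x48 mm, origin at the centre of its underside; a bystander, leave it alone
Not all that is in view belongs to the job. What is shaped like the tin_1 but pink is not meant.

How it is judged:
By the outcome, as a careful person would: the job done as asked, in the order asked, and still so for the second after the job is handed in, with the robot touching nothing.
It also fails if it takes over 67 s, if anything falls off the work surface, if the arm or the gripper's body presses on something with over 40 N, if the wrist force passes 120 N, or if a joint passes its speed limit or range.

## Working session

There is one attempt and no reset: what is moved stays moved. The work goes in short steps, Python scripts to look and compute and a tool call to move; the robot and the scene stay as the last step left them, time stands still between calls to the robot, and variables do not carry over. Pictures are saved under pics/ and viewed, at most 10 in all, crops included, and the job is handed in when it is done.

Besides the shell and the picture viewer there is one more tool, called after ">>>" by a JSON object that holds its "name" and its "arguments". move_arm: Moves the arm, as the interface text tells. Its arguments: {"type":"object","properties":{"slide":{"type":"array","items":{"type":"array","items":{"type":"number"}}},"delta_rot":{"type":"array","items":{"type":"array","items":{"type":"number"}}},"gripper":{"type":"number"},"grip_force":{"type":"number"}},"required":["slide","delta_rot"]}

```bash
mkdir -p pics; ls; python3 - <<'E'
from plant import arm
import cv2,numpy as np,pickle
d={}
for n in("scene","top"):
    c=arm.capture(n);d[n]=c;cv2.imwrite(f"pics/{n}0.png",c["image"][:,:,::-1])
    print(n,c["camera_matrix"],c["dist_coeffs"],c["xyz"],c["attitude"])
pickle.dump(d,open("c0.pkl","wb"));print(arm.get_state())
E
```

```text
pics
scene [[519.73399308   0.         282.92831015]
 [  0.         519.73399308 197.60396084]
 [  0.           0.           1.        ]] [-0.19350923  0.          0.          0.          0.        ] [0.13487023 0.83093721 0.80224767] [-0.63653411  2.59422072 -1.2097645 ]
top [[387.5424477    0.         281.63560502]
 [  0.         387.5424477  203.98159138]
 [  0.           0.           1.        ]] [-0.00764366  0.          0.          0.          0.        ] [0.38924664 0.03027834 0.91605971] [-2.09293308  2.13688824 -0.16697706]
{'clock': 0.1, 'q': array([-1.28928056e+00,  2.91242435e-01, -1.54056175e-01,  1.12670798e+00,
       -1.47759196e-05,  1.43150432e+00]), 'qd': array([ 0.00097284, -0.00146157,  0.00363389,  0.00113155, -0.00083095,
       -0.0003158 ]), 'effort': array([ 1.24827024e-03, -5.37977564e+01,  3.31917179e+01,  9.38017300e-03,
       -1.89674352e-04, -1.63758394e-06]), 'tool_pos': array([ 0.21435149, -0.47880725,  0.23077814]), 'tcp_rot': array([-3.07113042e+00, -6.55885098e-01,  1.58166233e-04]), 'wrist_force': array([ 0.48298408, -0.02762612,  0.38162451]), 'torque': array([ 0.01996742, -0.04092239,  0.00422306]), 'gripper_force': 0.0, 'finger_gap': 0.08519444469599219}
```

View pics/top0.png

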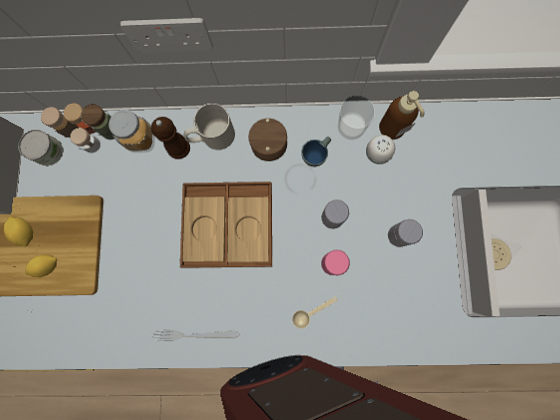

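View pics/scene0.png

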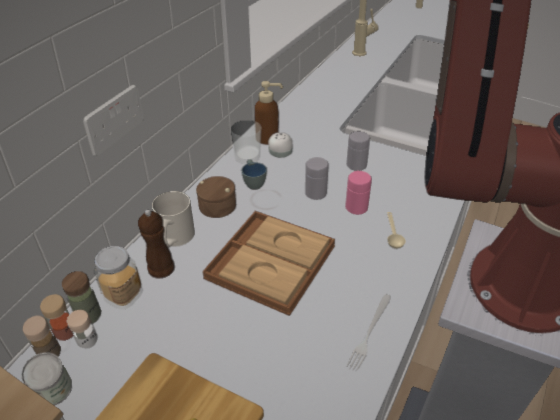

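The top view shows the tray at cols 181–273, rows 182–268, with holes near (204,229) and (247,229). The grey tins are at (336,213) and (408,232), the pink decoy at (337,263), the cup at (315,152) and the timer at (380,148).

```bash
cat > h.py <<'E'
import cv2,numpy as np
from scipy.spatial.transform import Rotation as R
def ray(c,uv,z):
    uv=np.array(uv,float).reshape(-1,1,2)
    p=cv2.undistortPoints(uv,c["camera_matrix"],c["dist_coeffs"]).reshape(-1,2)
    d=R.from_rotvec(c["attitude"]).apply(np.c_[p,np.ones(len(p))])
    o=np.array(c["xyz"]);return o+d*((z-o[2])/d[:,2])[:,None]
def proj(c,P):
    r=R.from_rotvec(c["attitude"]).inv();o=np.array(c["xyz"])
    return cv2.projectPoints(np.array(P,float).reshape(-1,3),r.as_rotvec(),-r.apply(o),c["camera_matrix"],c["dist_coeffs"])[0].reshape(-1,2)
E
python3 - <<'E'
from h import *
import pickle
d=pickle.load(open("c0.pkl","rb"));c=d["top"]
im=cv2.cvtColor(c["image"],cv2.COLOR_RGB2BGR)
hsv=cv2.cvtColor(im,cv2.COLOR_BGR2HSV)
print(hsv[213,336],hsv[232,408],hsv[213,300],hsv[185,215],hsv[220,190])
# tray dark brown outline
m=((hsv[...,0]<18)&(hsv[...,1]>70)).astype(np.uint8);w=np.zeros_like(m);w[165:285,165:290]=1
cs,_=cv2.findContours(m*w,0,2);k=max(cs,key=cv2.contourArea);r=cv2.minAreaRect(k);b=cv2.boxPoints(r)
P=ray(c,b,.024);print("tray px",b.tolist(),"\n",P,P[:,:2].mean(0))
print([np.linalg.norm(P[i]-P[i-1]) for i in range(4)])
print("holes",ray(c,[[204,229],[247,229]],.027))
print("bystanders",ray(c,[[315,152],[380,148],[337,263]],.05))
a=cv2.resize(im[170:280,170:290],None,fx=4,fy=4,interpolation=2)
b=cv2.resize(im[185:285,310:430],None,fx=4,fy=4,interpolation=2)
cv2.imwrite("pics/crop0.png",cv2.vconcat([a,b])[:, :] if 0 else cv2.resize(cv2.vconcat([a,b]),(343,600)))
cv2.imwrite("pics/crop1.png",cv2.resize(cv2.hconcat([im[185:285,170:290],im[185:285,310:430]]),(792,330),interpolation=2))
E
```

```text
[125  11 141] [120   7 139] [ 90   9 179] [ 12 143  59] [ 18 102 150]
tray px [[180.0, 182.0], [271.0, 182.0], [271.0, 266.0], [180.0, 266.0]] 
 [[0.61247859 0.29196823 0.024     ]
 [0.6070734  0.07484147 0.024     ]
 [0.41063011 0.07748451 0.024     ]
 [0.41452269 0.28620314 0.024     ]] [0.5111762  0.18262434]
[np.float64(0.1980398319734933), np.float64(0.2171940227114183), np.float64(0.19646107225370057), np.float64(0.20875492671753298)]
holes [[0.49823198 0.2316963  0.027     ]
 [0.49609835 0.13171488 0.027     ]]
bystanders [[ 0.66986863 -0.02981268  0.05      ]
 [ 0.67554124 -0.18064796  0.05      ]
 [ 0.41375232 -0.06954194  0.05      ]]
```

View pics/crop1.png

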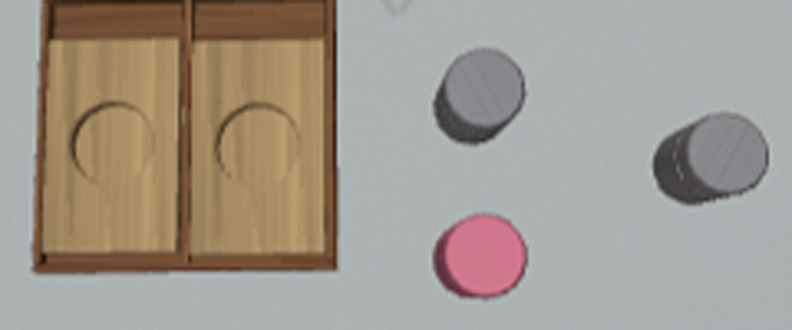

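```bash
python3 - <<'E'
from h import *
import pickle
d=pickle.load(open("c0.pkl","rb"));c=d["top"];s=d["scene"]
T=ray(c,[[336.7,211.7],[410.6,231.4]],.092);print("tins",T)
H=ray(c,[[204.5,228.6],[248.5,228.8]],.027);print("holes",H)
# tray bearings: divider ends (crop1 px) and front outer edge
f=lambda x,y:[170+x/3.3,185+y/3.3]
D=ray(c,[f(187,0),f(184,262)],.024);print("divider",D)
F=ray(c,[f(35,267),f(337,266)],.024);print("front",F,np.arctan2(*(F[0]-F[1])[:2]))
B=ray(c,[f(49,38),f(43,253),f(178,252),f(180,38),f(191,39),f(190,252),f(324,250),f(326,38)],.027);print(B[:4].mean(0),B[4:].mean(0),"\n",B)
print("scene proj of tin tops",proj(s,T),"holes",proj(s,H))
E
```

```text
tins [[ 0.5214647  -0.06884631  0.092     ]
 [ 0.47567247 -0.22303783  0.092     ]]
holes [[0.49913996 0.23054626 0.027     ]
 [0.49648861 0.12823748 0.027     ]]
divider [[0.60237675 0.18017987 0.024     ]
 [0.41620116 0.18092159 0.024     ]]
front [[0.41470295 0.28480912 0.024     ]
 [0.41146781 0.07491774 0.024     ]] 0.015412185712482714
[0.49933976 0.23156651 0.027     ] [0.4974809 0.1292094 0.027    ] 
 [[0.57622986 0.27852145 0.027     ]
 [0.42411153 0.27863554 0.027     ]
 [0.42302558 0.18463067 0.027     ]
 [0.57399205 0.18447837 0.027     ]
 [0.5730779  0.17660382 0.027     ]
 [0.42286747 0.17630194 0.027     ]
 [0.42246062 0.08358257 0.027     ]
 [0.57151762 0.08034927 0.027     ]]
scene proj of tin tops [[318.03944859 162.33539903]
 [360.32878543 135.18677805]] holes [[264.07270995 270.22986255]
 [288.70033012 238.8586287 ]]
```

>>> {"name": "move_arm", "arguments": {"slide": [[3, 4, 0], [6, 8, 0], [9, 12, 0], [12, 16, 0], [15, 20, 0], [18, 24, 0], [21, 28, 0], [24, 32, 0], [26.5, 35.4, 0], [28.5, 38, -2], [30, 40, -4], [30.7, 41, -6], [30.7, 41, -8], [30.7, 41, -8], [30.7, 41, -8]], "delta_rot": [[0, 0, 0.1], [0, 0, 0.2], [0, 0, 0.3], [0, 0, 0.4], [0, 0, 0.5], [0, 0, 0.6], [0, 0, 0.7], [0, 0, 0.8], [0, 0, 0.9], [0, 0, 1.0], [0, 0, 1.1], [0, 0, 1.15], [0, 0, 1.15], [0, 0, 1.15], [0, 0, 1.15]], "gripper": -1}}

```text
clock: 1.6
tool_pos: [0.5211, -0.0692, 0.1514]
tcp_rot: [-2.221, -2.221, 0.001]
wrist_force: [1.1, -0.6, -0.1]
finger_gap: 0.0856
gripper_force: 0.0
```

```bash
python3 - <<'E'
from h import *
from plant import arm
s=arm.get_state();print(s)
for n in("scene","top"):
    c=arm.capture(n);cv2.imwrite(f"pics/{n}1.png",c["image"][:,:,::-1])
E
```

```text
{'clock': 1.6, 'q': array([-2.71139333e-01,  3.52009894e-01, -2.86228802e-01,  9.33533354e-01,
       -8.69304570e-05,  1.29996788e+00]), 'qd': array([-0.00696426, -0.02002855,  0.01936391,  0.0019264 ,  0.00062666,
       -0.00145589]), 'effort': array([ 4.41159261e-01, -5.36123693e+01,  2.94393021e+01, -1.05440605e-01,
        1.62413553e-02, -3.93237773e-03]), 'tool_pos': array([ 0.5211153 , -0.06922724,  0.15141459]), 'tcp_rot': array([-2.22121613e+00, -2.22052578e+00,  8.72761663e-04]), 'wrist_force': array([ 1.07440077, -0.59958753, -0.13662568]), 'torque': array([-0.04134292, -0.02587579, -0.02199063]), 'gripper_force': 0.0, 'finger_gap': 0.08564864610467056}
```

View pics/scene1.png

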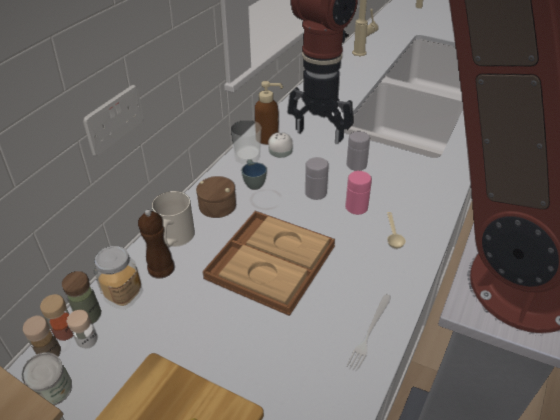

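The scene view shows the open gripper at (320,115), over tin_1 at (317,163), with nothing else disturbed. Next I lower it and grip.

>>> {"name": "move_arm", "arguments": {"slide": [[0, 0, -2], [0, 0, -4], [0, 0, -6], [0, 0, -7.5], [0, 0, -9], [0, 0, -10], [0, 0, -10.6], [0, 0, -10.6], [0, 0, -10.6]], "delta_rot": [[0, 0, 0], [0, 0, 0], [0, 0, 0], [0, 0, 0], [0, 0, 0], [0, 0, 0], [0, 0, 0], [0, 0, 0], [0, 0, 0]]}}

```text
clock: 2.6
tool_pos: [0.5219, -0.0694, 0.0459]
tcp_rot: [2.221, 2.221, 0.001]
wrist_force: [0.1, -0.1, -0.1]
finger_gap: 0.0851
gripper_force: 0.0
```

>>> {"name": "move_arm", "arguments": {"slide": [[0, 0, 0], [0, 0, 0], [0, 0, 0], [0, 0, 0], [0, 0, 0], [0, 0, 0], [0, 0, 0], [0, 0, 0], [0, 0, 0], [0, 0, 0]], "delta_rot": [[0, 0, 0], [0, 0, 0], [0, 0, 0], [0, 0, 0], [0, 0, 0], [0, 0, 0], [0, 0, 0], [0, 0, 0], [0, 0, 0], [0, 0, 0]], "gripper": 1, "grip_force": 35}}

```text
clock: 3.6
tool_pos: [0.5219, -0.0693, 0.0459]
tcp_rot: [2.221, 2.221, 0.001]
wrist_force: [-0.8, 0.8, 6.6]
finger_gap: 0.0532
gripper_force: 35.7
```

>>> {"name": "move_arm", "arguments": {"slide": [[0, 0, 0.3], [0, 0, 0.7], [0, 0, 1.1], [0, 0, 1.5], [0, 0, 1.5], [0, 0, 1.5], [0, 0, 1.5], [0, 0, 1.5], [0, 0, 1.5], [0, 0, 1.5], [0, 0, 1.5], [0, 0, 1.5], [0, 0, 1.5], [0, 0, 1.5], [0, 0, 1.5]], "delta_rot": [[0, 0, 0], [0, 0, 0], [0, 0, 0], [0, 0, 0], [0, 0, 0], [0, 0, 0], [0, 0, 0], [0, 0, 0], [0, 0, 0], [0, 0, 0], [0, 0, 0], [0, 0, 0], [0, 0, 0], [0, 0, 0], [0, 0, 0]]}}

```text
clock: 5.1
tool_pos: [0.5215, -0.0692, 0.0603]
tcp_rot: [2.221, 2.221, 0.0]
wrist_force: [-0.2, -0.2, -0.9]
finger_gap: 0.0532
gripper_force: 36.8
```

Only about 0.9 N, so tin_1 is the nearly empty one and goes in the right hole.

>>> {"name": "move_arm", "arguments": {"slide": [[0, 1, 1.5], [0, 3, 3], [-0.4, 5.5, 4.5], [-0.8, 8, 5], [-1.2, 10.5, 5], [-1.6, 13, 5], [-2, 15.5, 5], [-2.3, 17.5, 5], [-2.4, 19, 5], [-2.4, 19.8, 5], [-2.4, 19.8, 5], [-2.4, 19.8, 4], [-2.4, 19.8, 3], [-2.4, 19.8, 2.2], [-2.4, 19.8, 1.7], [-2.4, 19.8, 1.7], [-2.4, 19.8, 1.7]], "delta_rot": [[0, 0, 0], [0, 0, 0], [0, 0, 0], [0, 0, 0], [0, 0, 0], [0, 0, 0], [0, 0, 0], [0, 0, 0], [0, 0, 0], [0, 0, 0], [0, 0, 0], [0, 0, 0], [0, 0, 0], [0, 0, 0], [0, 0, 0], [0, 0, 0], [0, 0, 0]]}}

```text
clock: 6.8
tool_pos: [0.4975, 0.1287, 0.0772]
tcp_rot: [-2.222, -2.221, 0.0]
wrist_force: [0.5, 0.2, -1.0]
finger_gap: 0.0535
gripper_force: 37.0
```

```bash
python3 - <<'E'
from h import *
from plant import arm
s=arm.get_state();print(s["tool_pos"],s["wrist_force"])
c=arm.capture("scene");cv2.imwrite("pics/s2.png",cv2.resize(c["image"][150:310,190:390,::-1],None,fx=3.5,fy=3.5,interpolation=2))
E
```

```text
[0.49747148 0.1286763  0.07722911] [ 0.54188563  0.17085935 -1.03741014]
```

View pics/s2.png

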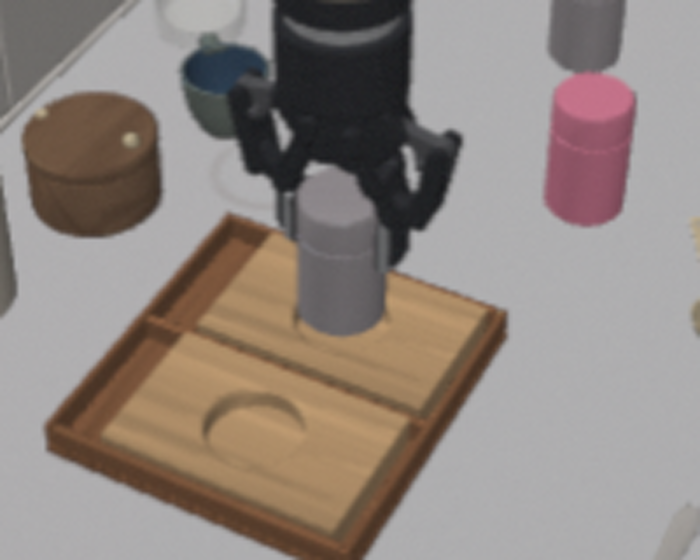

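The tin hangs at (342,300) in the crop, squarely over the right hole, whose rim shows on both sides at about (295,325) and (388,320). I lower it gently.

>>> {"name": "move_arm", "arguments": {"slide": [[0, 0, -0.2], [0, 0, -0.4], [0, 0, -0.6], [0, 0, -0.8], [0, 0, -0.8]], "delta_rot": [[0, 0, 0], [0, 0, 0], [0, 0, 0], [0, 0, 0], [0, 0, 0]]}}

```text
clock: 7.35
tool_pos: [0.4972, 0.1288, 0.069]
tcp_rot: [-2.221, -2.221, 0.001]
wrist_force: [-0.4, -0.4, 0.1]
finger_gap: 0.053
gripper_force: 37.0
```

>>> {"name": "move_arm", "arguments": {"slide": [[0, 0, -0.15], [0, 0, -0.3], [0, 0, -0.45], [0, 0, -0.6], [0, 0, -0.6]], "delta_rot": [[0, 0, 0], [0, 0, 0], [0, 0, 0], [0, 0, 0], [0, 0, 0]]}}

```text
clock: 7.85
tool_pos: [0.4973, 0.1288, 0.0631]
tcp_rot: [-2.221, -2.221, 0.0]
wrist_force: [1.0, -0.5, -0.8]
finger_gap: 0.0531
gripper_force: 37.0
```

>>> {"name": "move_arm", "arguments": {"slide": [[0, 0, -0.15], [0, 0, -0.3], [0, 0, -0.4], [0, 0, -0.4], [0, 0, -0.4]], "delta_rot": [[0, 0, 0], [0, 0, 0], [0, 0, 0], [0, 0, 0], [0, 0, 0]]}}

```text
clock: 8.35
tool_pos: [0.4974, 0.1288, 0.0593]
tcp_rot: [-2.221, -2.221, 0.0]
wrist_force: [-0.5, -0.6, -1.0]
finger_gap: 0.053
gripper_force: 37.0
```

Fully inside the hole and not yet touching the floor.

>>> {"name": "move_arm", "arguments": {"slide": [[0, 0, -0.07], [0, 0, -0.1], [0, 0, -0.1], [0, 0, -0.1]], "delta_rot": [[0, 0, 0], [0, 0, 0], [0, 0, 0], [0, 0, 0]]}}

```text
clock: 8.75
tool_pos: [0.4976, 0.1288, 0.0589]
tcp_rot: [2.221, 2.221, 0.001]
wrist_force: [-2.1, -0.9, 6.7]
finger_gap: 0.0532
gripper_force: 37.6
```

>>> {"name": "move_arm", "arguments": {"slide": [[0, 0, 0.05], [0, 0, 0.05], [0, 0, 0.05], [0, 0, 0.05], [0, 0, 0.05], [0, 0, 0.05], [0, 0, 0.05], [0, 0, 0.05]], "delta_rot": [[0, 0, 0], [0, 0, 0], [0, 0, 0], [0, 0, 0], [0, 0, 0], [0, 0, 0], [0, 0, 0], [0, 0, 0]], "gripper": -1}}

```text
clock: 9.55
tool_pos: [0.4974, 0.1288, 0.0588]
tcp_rot: [2.221, 2.221, -0.0]
wrist_force: [0.5, 0.0, 0.3]
finger_gap: 0.0853
gripper_force: 0.0
```

>>> {"name": "move_arm", "arguments": {"slide": [[0, 0, 1], [0, 0, 3], [0, 0, 5.5], [0, 0, 8], [0, 0, 10], [0, 0, 11], [-0.2, -3, 11], [-0.4, -6.5, 11], [-0.6, -10, 11], [-0.8, -13.5, 11], [-1.0, -17, 11], [-1.2, -20.5, 11], [-1.4, -24, 11], [-1.6, -27.5, 11], [-1.8, -31, 11], [-2, -34, 11], [-2.2, -35.2, 10], [-2.2, -35.2, 9], [-2.2, -35.2, 9], [-2.2, -35.2, 9]], "delta_rot": [[0, 0, 0], [0, 0, 0], [0, 0, 0], [0, 0, 0], [0, 0, 0], [0, 0, 0], [0, 0, 0], [0, 0, 0], [0, 0, 0], [0, 0, 0], [0, 0, 0], [0, 0, 0], [0, 0, 0], [0, 0, 0], [0, 0, 0], [0, 0, 0], [0, 0, 0], [0, 0, 0], [0, 0, 0], [0, 0, 0]]}}

```text
clock: 11.55
tool_pos: [0.4751, -0.2216, 0.1483]
tcp_rot: [-2.219, -2.222, 0.0]
wrist_force: [0.2, -0.7, 1.2]
finger_gap: 0.0853
gripper_force: 0.0
```

```bash
python3 - <<'E'
from h import *
from plant import arm
s=arm.get_state();print(s["tool_pos"],s["wrist_force"])
c=arm.capture("scene");cv2.imwrite("pics/s3.png",cv2.resize(c["image"][70:320,190:440,::-1],(600,600),interpolation=2))
E
```

```text
[ 0.47510899 -0.22158791  0.14827933] [ 0.18647297 -0.69961848  1.18918371]
```

View pics/s3.png

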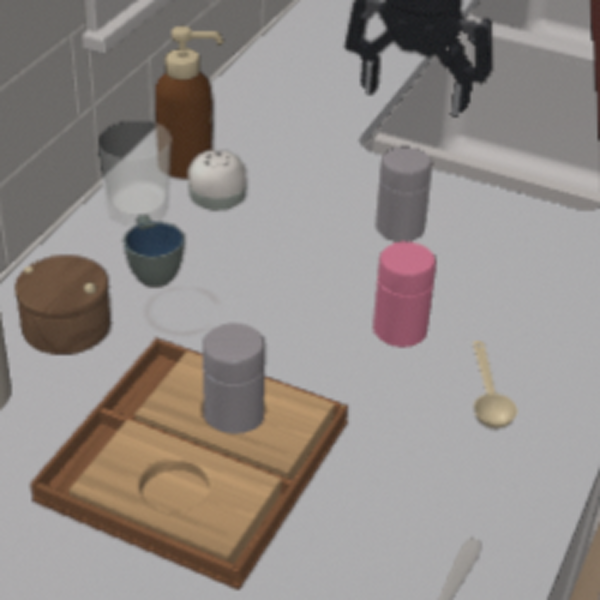

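tin_1 stands upright and down in the right hole at (233,380) in the crop. The cup and timer are untouched, and the gripper is above tin_2 at (405,190).

>>> {"name": "move_arm", "arguments": {"slide": [[0, -0.1, -2], [0, -0.1, -4], [0, -0.1, -6], [0, -0.1, -7.5], [0, -0.1, -9], [0, -0.1, -10], [0, -0.1, -10.3], [0, -0.1, -10.3], [0, -0.1, -10.3]], "delta_rot": [[0, 0, 0], [0, 0, 0], [0, 0, 0], [0, 0, 0], [0, 0, 0], [0, 0, 0], [0, 0, 0], [0, 0, 0], [0, 0, 0]]}}

```text
clock: 12.5
tool_pos: [0.476, -0.2243, 0.0465]
tcp_rot: [2.22, 2.221, 0.0]
wrist_force: [-0.1, -0.6, 0.0]
finger_gap: 0.0855
gripper_force: 0.0
```

>>> {"name": "move_arm", "arguments": {"slide": [[0, 0, 0], [0, 0, 0], [0, 0, 0], [0, 0, 0], [0, 0, 0], [0, 0, 0], [0, 0, 0], [0, 0, 0], [0, 0, 0], [0, 0, 0]], "delta_rot": [[0, 0, 0], [0, 0, 0], [0, 0, 0], [0, 0, 0], [0, 0, 0], [0, 0, 0], [0, 0, 0], [0, 0, 0], [0, 0, 0], [0, 0, 0]], "gripper": 1, "grip_force": 55}}

```text
clock: 13.5
tool_pos: [0.476, -0.2245, 0.0465]
tcp_rot: [2.221, 2.221, 0.001]
wrist_force: [-0.2, 0.4, 5.7]
finger_gap: 0.0532
gripper_force: 56.3
```

>>> {"name": "move_arm", "arguments": {"slide": [[0, 0, 0.3], [0, 0, 0.7], [0, 0, 1.1], [0, 0, 1.5], [0, 0, 1.5], [0, 0, 1.5], [0, 0, 1.5], [0, 0, 1.5], [0, 0, 1.5], [0, 0, 1.5]], "delta_rot": [[0, 0, 0], [0, 0, 0], [0, 0, 0], [0, 0, 0], [0, 0, 0], [0, 0, 0], [0, 0, 0], [0, 0, 0], [0, 0, 0], [0, 0, 0]]}}

```text
clock: 14.5
tool_pos: [0.4754, -0.2241, 0.0607]
tcp_rot: [-2.221, -2.221, 0.0]
wrist_force: [0.3, -0.6, -4.6]
finger_gap: 0.0534
gripper_force: 58.3
```

About 4.6 N, so tin_2 is the full one. I carry it high, over tin_1, to the left hole.

>>> {"name": "move_arm", "arguments": {"slide": [[0, 0, 1.5], [0, 0, 3.5], [0, 0, 6], [0, 0, 8.5], [0, 1, 10.5], [0, 3, 11.5], [0.2, 6, 12], [0.4, 9, 12], [0.6, 12, 12], [0.8, 15, 12], [1.0, 18, 12], [1.2, 21, 12], [1.4, 24, 12], [1.6, 27, 12], [1.8, 30, 12], [2.0, 33, 12], [2.1, 36, 12], [2.2, 39, 12], [2.3, 42, 12], [2.35, 44, 12]], "delta_rot": [[0, 0, 0], [0, 0, 0], [0, 0, 0], [0, 0, 0], [0, 0, 0], [0, 0, 0], [0, 0, 0], [0, 0, 0], [0, 0, 0], [0, 0, 0], [0, 0, 0], [0, 0, 0], [0, 0, 0], [0, 0, 0], [0, 0, 0], [0, 0, 0], [0, 0, 0], [0, 0, 0], [0, 0, 0], [0, 0, 0]]}}

```text
clock: 16.5
tool_pos: [0.4987, 0.2177, 0.1807]
tcp_rot: [-2.22, -2.222, -0.0]
wrist_force: [-0.2, 0.1, -4.7]
finger_gap: 0.0531
gripper_force: 59.1
```

>>> {"name": "move_arm", "arguments": {"slide": [[0, 1, 0], [0, 1.4, 0], [0, 1.4, 0], [0, 1.4, -2], [0, 1.4, -4], [0, 1.4, -6], [0, 1.4, -7.5], [0, 1.4, -8.7], [0, 1.4, -9.5], [0, 1.4, -9.9], [0, 1.4, -10.2], [0, 1.4, -10.2], [0, 1.4, -10.2], [0, 1.4, -10.2]], "delta_rot": [[0, 0, 0], [0, 0, 0], [0, 0, 0], [0, 0, 0], [0, 0, 0], [0, 0, 0], [0, 0, 0], [0, 0, 0], [0, 0, 0], [0, 0, 0], [0, 0, 0], [0, 0, 0], [0, 0, 0], [0, 0, 0]]}}

```text
clock: 17.9
tool_pos: [0.4993, 0.2299, 0.0793]
tcp_rot: [2.221, 2.221, 0.001]
wrist_force: [0.5, 0.1, -4.1]
finger_gap: 0.0528
gripper_force: 59.2
```

```bash
python3 - <<'E'
from h import *
from plant import arm
s=arm.get_state();print(s["tool_pos"],s["wrist_force"])
c=arm.capture("scene");cv2.imwrite("pics/s4.png",cv2.resize(c["image"][150:310,190:390,::-1],None,fx=3.5,fy=3.5,interpolation=2))
E
```

```text
[0.49927859 0.22994816 0.07926298] [ 0.47886723  0.06678014 -4.10444186]
```

View pics/s4.png

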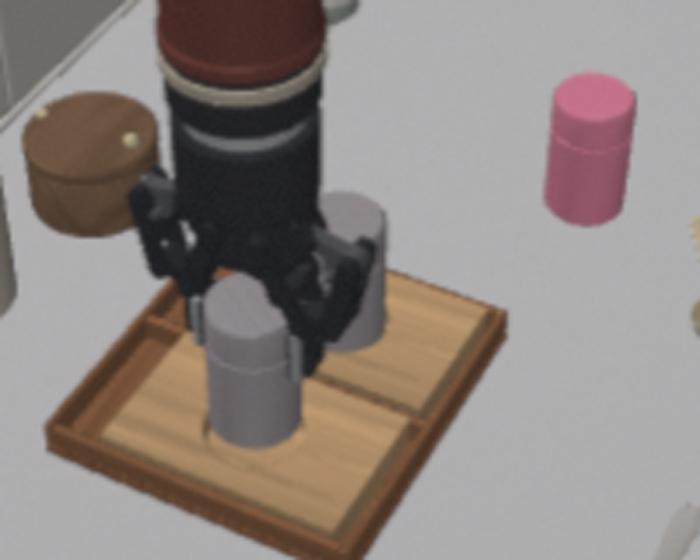

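The full tin hangs at (253,370), about 6 mm above the left hole, whose rim shows at (205,435) and (250,462). tin_1 is still in place, so I lower gently.

>>> {"name": "move_arm", "arguments": {"slide": [[0, 0, -0.2], [0, 0, -0.4], [0, 0, -0.6], [0, 0, -0.8], [0, 0, -0.95], [0, 0, -0.95], [0, 0, -0.95]], "delta_rot": [[0, 0, 0], [0, 0, 0], [0, 0, 0], [0, 0, 0], [0, 0, 0], [0, 0, 0], [0, 0, 0]]}}

```text
clock: 18.65
tool_pos: [0.4989, 0.2298, 0.0693]
tcp_rot: [-2.221, -2.221, 0.0]
wrist_force: [-0.3, -0.2, -4.7]
finger_gap: 0.0528
gripper_force: 59.2
```

>>> {"name": "move_arm", "arguments": {"slide": [[0, 0, -0.15], [0, 0, -0.3], [0, 0, -0.45], [0, 0, -0.6], [0, 0, -0.75], [0, 0, -0.85], [0, 0, -0.85], [0, 0, -0.85]], "delta_rot": [[0, 0, 0], [0, 0, 0], [0, 0, 0], [0, 0, 0], [0, 0, 0], [0, 0, 0], [0, 0, 0], [0, 0, 0]]}}

```text
clock: 19.45
tool_pos: [0.499, 0.2298, 0.0608]
tcp_rot: [-2.221, -2.221, -0.0]
wrist_force: [0.3, -0.2, -4.6]
finger_gap: 0.0528
gripper_force: 59.2
```

>>> {"name": "move_arm", "arguments": {"slide": [[0, 0, -0.06], [0, 0, -0.12], [0, 0, -0.17], [0, 0, -0.17], [0, 0, -0.17]], "delta_rot": [[0, 0, 0], [0, 0, 0], [0, 0, 0], [0, 0, 0], [0, 0, 0]]}}

```text
clock: 19.95
tool_pos: [0.4991, 0.2299, 0.0595]
tcp_rot: [2.221, 2.221, 0.001]
wrist_force: [-2.1, -0.9, 4.2]
finger_gap: 0.0529
gripper_force: 59.9
```

The tin is on the hole floor, so I release it and retreat.

>>> {"name": "move_arm", "arguments": {"slide": [[0, 0, 0.05], [0, 0, 0.05], [0, 0, 0.05], [0, 0, 0.05], [0, 0, 0.05], [0, 0, 0.05], [0, 0, 0.05], [0, 0, 0.05]], "delta_rot": [[0, 0, 0], [0, 0, 0], [0, 0, 0], [0, 0, 0], [0, 0, 0], [0, 0, 0], [0, 0, 0], [0, 0, 0]], "gripper": -1}}

```text
clock: 20.75
tool_pos: [0.4989, 0.2298, 0.0596]
tcp_rot: [-2.221, -2.221, 0.0]
wrist_force: [0.3, 0.1, 0.3]
finger_gap: 0.0856
gripper_force: 0.0
```

>>> {"name": "move_arm", "arguments": {"slide": [[0, 0, 1], [0, 0, 3], [0, 0, 5.5], [0, 0, 8], [0, 0, 10.5], [0, 0, 13], [0, -3, 15], [-1, -7, 15], [-2, -11, 15], [-3, -15, 15], [-4, -19, 15], [-5, -23, 15], [-6, -27, 15], [-7, -31, 15], [-8, -35, 15], [-8, -37, 15], [-8, -37, 15], [-8, -37, 15]], "delta_rot": [[0, 0, 0], [0, 0, 0], [0, 0, 0], [0, 0, 0], [0, 0, 0], [0, 0, 0], [0, 0, 0], [0, 0, 0], [0, 0, 0], [0, 0, 0], [0, 0, 0], [0, 0, 0], [0, 0, 0], [0, 0, 0], [0, 0, 0], [0, 0, 0], [0, 0, 0], [0, 0, 0]]}}

```text
clock: 22.55
tool_pos: [0.4189, -0.1402, 0.2101]
tcp_rot: [2.223, 2.22, 0.001]
wrist_force: [-0.1, 0.9, -0.1]
finger_gap: 0.0855
gripper_force: 0.0
```

```bash
python3 - <<'E'
from h import *
from plant import arm
c=arm.capture("scene");cv2.imwrite("pics/s5.png",cv2.resize(c["image"][70:320,190:440,::-1],(600,600),interpolation=2))
E
```

```text
(no output)
```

View pics/s5.png

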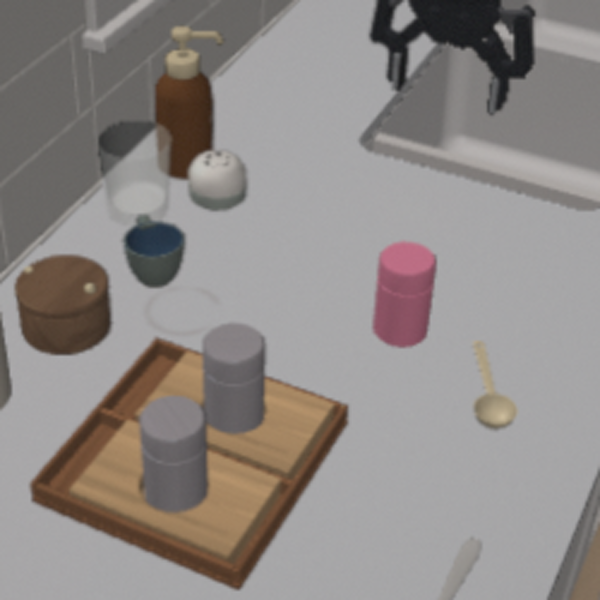

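Both tins stand upright in their holes, at (174,455) and (233,380) in the crop; everything else is undisturbed.

```bash
python3 -c "
from plant import arm
print(arm.finish_job())"
```

```text
the job is handed in; nothing more can be done
None
```

The full tin (tin_2) stands fully down in the left hole and the nearly empty one (tin_1) in the right; the cup and timer look undisturbed, and the job was handed in at about 23 s.

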